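# Shut the loaded centrifuge and start the spin

### The job

The benchtop centrifuge is loaded and its lid stands open. With the fingertips alone, push the lid down from its outside until it is fully shut, without letting it slam, then press the green start key all the way in, and let go. Do not take hold of the lid or touch the inside of it, leave the red key alone, and do not move the tube rack, the scanner or the specimen pot standing around.

Things in the scene. Friction and masses are not known exactly. Their poses are not given: they have to be found in the camera images.
- centrifuge: off-white benchtop centrifuge, fixed, 290 mm deep (x), 230 wide (y), deck 140 mm high, 165 with the lid shut. Origin: centre of its underside, on the bench; x runs from its front (control panel) to its back (hinge), z up. The lid covers x = -70 to +125 mm; in front of it the dark grey panel slopes down towards the front at 20 degrees (black display on its +y half)
- lid_hinge (a point): middle of the lid's hinge line, which runs along the centrifuge's y axis at its back: x = +125 mm, y = 0, 141 mm high in the centrifuge's frame
- lid (a joint): angle of the lid, rad: 0 = fully shut, flat on the deck; grows as it opens upward and backward; start 0.75 to 1.15, stops at 0 and 1.5. A stiff friction hinge holds it at any angle; pushing squarely on its outer face near the front edge takes 1 to 5 N all the way down; no spring, no latch. Its inner side (grey, steel disc, black seal) is not to be touched
- lid_front (a point): middle of the upper front edge of the lid. The off-white lid is a flat plate, 195 mm from hinge to front edge, 216 wide; its outer face lies 24 mm off the hinge line, square to the plate. Dark round window (92 mm across, 2 proud) 105 mm from the hinge; a grey lip marks the front edge. Site axes turn with the lid: x to the hinge, z out of the outer face
- start_key_top (a point): middle of the top of the round green start key, 24 mm across, standing 9 mm proud of the sloping panel, 136 mm above the bench, at x = -113, y = -30 mm of the centrifuge; its z axis is the outward normal of the panel, leaning 20 degrees to the front
- start_key (a joint): how far the green start key is pushed in, m: 0 out, 0.005 fully in; a spring of about 1.5 N at first and 5 N fully in brings it back. It moves square to the sloping panel, and may be pressed straight down too
- stop_key_top (a point): middle of the top of the round red stop key, same make as the green one, 55 mm from it towards the centrifuge's -y; leave alone
- stop_key (a joint): how far the red stop key is pushed in, m: 0 out, 0.005 fully in
- tube_rack: blue wire rack with capped blood tubes, 180 x 70 mm, 66 mm high, cap tops 111 mm high, in one piece, loose on the bench; origin: centre of its underside; long side along its x. A bystander beside the centrifuge
- scanner: off-white and grey barcode scanner standing in its round foot (80 mm across), 150 mm high, head 105 mm long along its x and 62 mm wide; origin: centre of the underside of the foot. A loose bystander beside the centrifuge
- specimen_pot: white specimen pot with yellow screw cap, 65 mm across, 70 mm high, closed; origin: centre of its underside. A loose bystander beside the centrifuge

How it is judged (in metres and radians):
On the way, in this order (a step that is already met when the one before it is completed fails the run):
1. the lid has been pushed fully shut (value of joint lid below 0.025 rad), for 0.2 s.
2. with the lid shut, the green start key is pressed all the way in (value of joint start_key above 0.004 m and value of joint lid below 0.03 rad), for 0.05 s.
At the end, for the whole second after the job is handed in: the lid is shut to within 0.03 rad (6 mm at its front edge), the start key has been pressed in at least 4 mm after the lid was shut and is out again (within 1 mm), the red key is out, and the rack, scanner and pot are within 20 mm of where they stood (value of joint lid below 0.03 rad and value of joint each of start_key, stop_key below 0.001 m and distance of each of tube_rack, scanner, specimen_pot from where it was at the start of the episode below 0.02 m); the robot touches nothing.
It fails at once if the lid slams: it runs into its last 0.1 rad faster than 1.6 rad/s (0.3 m/s at the front edge) (value of joint lid below 0.1 rad and velocity of joint lid below -1.6 rad/s).
It fails at once if the lid is taken hold of or touched on its inside (over 1 N), pushed with the arm or the gripper's body instead of the fingers, or pushed further open, past 1.35 rad (contact force between the fingers and lid_c0 above 1 N or value of joint lid above 1.35 rad or contact force between the arm and lid_c1 above 4 N).
It fails at once if the start key is pressed before the lid is shut (value of joint start_key above 0.003 m and value of joint lid above 0.06 rad).
It fails at once if the red stop key is pressed in more than 2 mm (value of joint stop_key above 0.002 m).
It fails at once if the tube rack, scanner or specimen pot is moved more than 20 mm, lifted or tipped (distance of any of tube_rack, scanner, specimen_pot from where it was at the start of the episode above 0.02 m or angle between any of tube_rack, scanner, specimen_pot's own z axis and vertical above 0.25 rad).
It also fails if it takes over 43 s, if anything falls off the work surface, if the arm or the gripper's body presses on something with over 40 N, if the wrist force passes 120 N, or if a joint passes its speed limit or range.

### The arm

A 6-joint arm with a two-finger parallel gripper is mounted at the origin on the work surface. World frame = base frame: x ahead of the robot, y to its left, z up, the work surface at z = 0. Lengths are in mm, angles in rad, forces in N, time in s.
With the tool pointing down it reaches from about 275 to 750 mm from the base axis. Payload 10.2 kg.
Tool frame: the origin (TCP) lies midway between the tips of the shut fingers; the grasp point (between the pads) lies grip_depth behind it (grip_depth is the distance from the TCP to the grasp point, in mm); z points along the fingers, y is the line along which they close (so a half turn about z gives the same grasp; the last joint's range is limited). The gripper opens to 85 mm and grips with 20 to 120 N. Pads are 22 mm wide; open, the fingers measure 114 mm over their backs; the gripper's body (76 mm by 85 mm) begins 54 mm behind the grasp point. The pads swing forward as they close: fully open they stand 13 mm farther back than shut.
Start: joints at [-1.404, 0.313, 1.498, -0, 1.331, -0.223], TCP at [199.49, -485.628, 231.294] pointing down, gripper open.
Joint ranges: [-2.94, 2.94], [-0.97, 2.17], [0.19, 2.56], [-1.23, 4.37], [0.02, 3.11], [-2.88, 2.88]. Speed limits (rad/s): [2.39, 2.39, 3.01, 3.14, 3.14, 3.14].

### API

Orientations are given as a unit quaternion [w, x, y, z].
In Python, from rig import * gives the robot as it stands.
- The arm moves only by the tool servo_tool, never from a script. Its argument "commands" is a list of rows, each a list of 3 entries, a list of its own where there are three numbers: the gripper command: -1 is fully open, 1 is shut, values between are in proportion, then the shift along the tool's x, y, z in m, then the turn, a rotation vector about the tool's x, y, z in units of 6 degrees (1.0 is 6 degrees). In form: [[grip, [dx, dy, dz], [ax, ay, az]], ...]. A call has 1 to 10 rows; each row shifts and turns the commanded pose from where the row before left it, along the tool's axes as they then stand; what a row does not reach is not made up. A row lasts 1/12 s, in which the tool goes at most 41.7 mm and 7.16 degrees, less where a joint would pass 70% of its speed; a pose out of reach is approached as far as the arm can. A call is refused whole if a number of a shift passes 0.0417 or a number of a turn 1, either way. A call with a gripper value outside its range is refused whole. The fingers move at their own pace and stop on an object; "squeeze" is the grip in N (left out, the last holds). Time passes only in rows, so rows that do not move let the fingers close. It gives the time, the measured TCP pose, the force, the opening and the grip force at its end, in the units of the state.
- sense(): the state, without advancing time (a new reading comes with each control period).
- capture(name): name is "scene" or "top"; returns a dict with "pixels" (420x560x3 uint8, red, green, blue), "z_map" (420x560 float32, mm along the optical axis (not along the pixel's ray), 0 where there is no reading), "fx", "fy", "cx", "cy" (pixels), "distortion" ([k1, k2, p1, p2, k3] as OpenCV has them; the pictures are not rectified), "rvec" (rotation vector, rad) and "tvec" (3), from world to camera coordinates, as OpenCV has them. Camera axes: x right, y down, z forward; pixel columns grow to the right and rows downward; lengths in mm; the calibration is good to about 2 mm. A picture is of the moment at which its call begins.
- finish_job(): hands the job in; it is judged then, once.
The state is a dict: "time_s": time; "joints": joint angles; "dq": joint speeds; "tau": joint torques, N m; "eef_pos": TCP position; "ee_rot": TCP orientation; "force": force on the tool from outside, world axes, zero at the start; "wrist_torque": the same for the moment, N m; "grip_width": opening from 0.0 (shut) to 1.0 (fully open); "grip_force": force on a finger pad.
Only numpy, scipy, OpenCV 4.12 (cv2) and the standard library are available. Lean on these libraries where they do the work, as an engineer would, in place of code of your own. Each camera call takes 0.05 s, during which the arm holds its last target. There are 200 camera calls.

## Working session

There is one attempt and no reset: what is moved stays moved. The work goes in short steps, Python scripts to look and compute and a tool call to move; the robot and the scene stay as the last step left them, time stands still between calls to the robot, and variables do not carry over. Pictures are saved under pics/ and viewed, at most 10 in all, crops included, and the job is handed in when it is done.

Besides the shell and the picture viewer there is one more tool, called as name(argument=value, ...) on one line, values as JSON. servo_tool: Moves the arm, as the interface text tells. Its arguments: {"type":"object","properties":{"commands":{"type":"array"},"squeeze":{"type":"number"}},"required":["commands"]}

```bash
mkdir -p pics; cat > h.py <<'E'
from rig import *
import numpy as np, cv2
def pts(c):
    z=c["z_map"]; v,u=np.mgrid[0:z.shape[0],0:z.shape[1]]
    K=np.array([[c["fx"],0,c["cx"]],[0,c["fy"],c["cy"]],[0,0,1.]])
    n=cv2.undistortPoints(np.stack([u,v],-1).reshape(-1,1,2).astype(np.float64),K,np.array(c["distortion"])).reshape(z.shape+(2,))
    P=np.dstack([n*z[...,None],z]); R=cv2.Rodrigues(np.array(c["rvec"],float))[0]
    W=(P-np.array(c["tvec"]).reshape(3))@R
    W[z==0]=np.nan
    return W
E
python3 - <<'E'
from h import *
for n in("scene","top"):
    c=capture(n); cv2.imwrite(f"pics/{n}0.png",c["pixels"][...,::-1]); np.savez(f"{n}0.npz",p=c["pixels"],W=pts(c))
    W=pts(c); hsv=cv2.cvtColor(c["pixels"],cv2.COLOR_RGB2HSV)
    for nm,lo,hi in(("green",(40,100,50),(85,255,255)),("red",(0,150,80),(8,255,255)),("yellow",(20,120,100),(35,255,255)),("blue",(100,120,50),(130,255,255))):
        m=cv2.inRange(hsv,lo,hi); k,l,s,ce=cv2.connectedComponentsWithStats(m)
        for i in range(1,k):
            if s[i,4]>25: print(n,nm,s[i,4],ce[i].round(1),np.nanmedian(W[l==i],0).round(1))
print(sense())
E
```

```text
scene green 88 [258.3 168.1] [502.5 188.2 131.5]
scene green 51 [234.  185.7] [474.8 109.4 135.9]
scene red 37 [218.1 199.6] [460.6  54.3 137.8]
scene yellow 482 [201.3 264.9] [493.9 -96.   71.1]
scene blue 39 [155.4   4.7] [-119.9  600.5  162.8]
scene blue 35 [184.9  31.7] [-60.5 652.4  31.1]
scene blue 56 [166.8  50.1] [-57.9 537.5  33.7]
scene blue 62 [348.  196.4] [735.6 275.6  34.7]
scene blue 86 [361.6 201.9] [778.6 279.4  33.8]
top green 33 [269.6 233.1] [499.1 175.5 130.6]
top green 34 [292.7 241.5] [474.8 110.  135.8]
top red 26 [227.6 170.2] [683.4 299.6 111.4]
top red 26 [233.7 178.7] [657.6 283.  111. ]
top red 31 [311.3 246.6] [459.2  58.6 136.1]
top yellow 338 [359.5 234.1] [493.5 -93.7  70.2]
top blue 138 [229.6 149.3] [763.6 302.5  34.2]
top blue 36 [238.8 149.7] [756.1 275.5  33. ]
top blue 47 [244.8 155.7] [737.1 256.6  31.5]
top blue 88 [224.9 176.2] [672.5 317.8  30.9]
top blue 32 [234.7 170.2] [691.1 287.6  36.3]
top blue 47 [239.8 179. ] [666.  271.3  35.2]
top blue 52 [218.8 193. ] [621.2 340.   31.7]
{'time_s': 0.1, 'joints': array([-1.40441890e+00,  3.13361749e-01,  1.49831514e+00, -2.79790849e-05,
        1.33098685e+00, -2.23383882e-01]), 'dq': array([ 0.00131374, -0.00142516, -0.0027116 ,  0.00017047,  0.00052487,
        0.00011926]), 'tau': array([ 2.27270197e-03, -4.12896144e+01, -2.60143751e+01, -1.98868033e-04,
        3.01593056e-03,  1.59319410e-05]), 'eef_pos': array([ 199.43706008, -485.41496533,  230.8261313 ]), 'ee_rot': array([-5.35715912e-04,  9.81070002e-01,  1.93652690e-01,  1.68082152e-06]), 'force': array([-0.59991774,  0.27279484,  0.43038998]), 'wrist_torque': array([-0.0129148 , -0.00966173,  0.0095066 ]), 'grip_force': 0.0, 'grip_width': 1.0007749713206}
```

View pics/scene0.png

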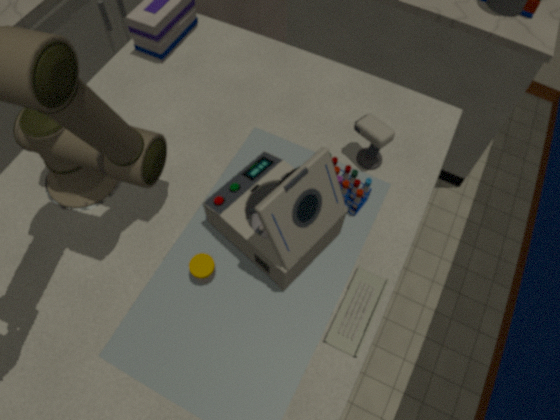

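View pics/top0.png

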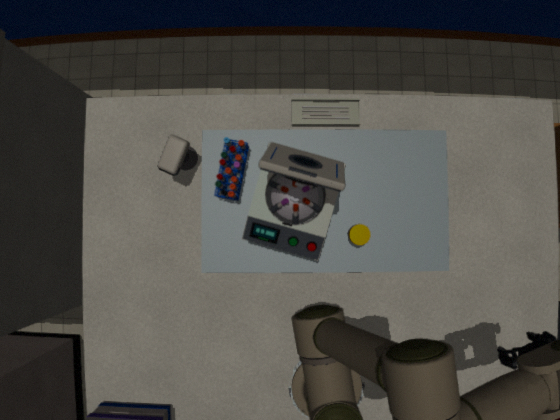

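The pictures show the centrifuge with its panel facing the robot and the lid open away from it. In the top view the green key is at about (293,241), the red key at (311,247) and the pot at (360,234). The rack and scanner stand on the far left. Next I'll fit the yaw and the lid angle from depth.

```bash
python3 - <<'E'
from h import *
g=np.array([474.8,109.7]); r=np.array([459.9,56.5])
for n in("scene","top"):
    d=np.load(n+"0.npz"); W=d["W"]; p=d["p"].astype(int)
    y=g-r; yaw=np.arctan2(-y[0],y[1]); ex=np.array([np.cos(yaw),np.sin(yaw)]); ey=np.array([-ex[1],ex[0]])
    o=g+113*ex+30*ey
    q=W[...,:2]-o; C=np.dstack([q@ex,q@ey,W[...,2]])
    print(n,yaw,o,o+125*ex,np.linalg.norm(y))
    m=(C[...,2]>200)&(abs(C[...,1])<130)&(C[...,0]>-60)&(C[...,0]<170)
    P=C[m]; print(len(P), P.min(0),P.max(0), P[P[:,2].argmax()])
    # RANSAC planes
    rng=np.random.default_rng(0)
    for k in range(2):
        best=None
        for _ in range(400):
            a=P[rng.choice(len(P),3,False)]; nn=np.cross(a[1]-a[0],a[2]-a[0]); L=np.linalg.norm(nn)
            if L<500: continue
            nn/=L; i=abs((P-a[0])@nn)<3
            if best is None or i.sum()>best.sum(): best=i
        c=P[best].mean(0); nn=np.linalg.svd(P[best]-c,full_matrices=False)[2][2]; nn*=np.sign(nn[2])
        print(" plane",best.sum(),nn.round(3),"theta",np.arctan2(nn[0],nn[2]).round(3),"dist hinge",((c-[125,0,141])@nn).round(1),P[best].min(0).round(),P[best].max(0).round())
        P=P[~best]
        if len(P)<50: break
E
```

```text
scene -0.27307842350770956 [591.7037216  108.11258843] [712.07187394  74.40045554] 55.24717187331856
4837 [  25.45965993 -112.0792067   200.02303941] [124.71823334 104.36604154 331.6769176 ] [ 60.90563806 -23.30848597 331.6769176 ]
 plane 4037 [ 0.898 -0.007  0.44 ] theta 1.115 dist hinge 23.2 [  56. -112.  200.] [125. 104. 332.]
 plane 503 [-0.566  0.002  0.825] theta -0.601 dist hinge 192.0 [  27. -111.  304.] [ 64. 103. 332.]
top -0.27307842350770956 [591.7037216  108.11258843] [712.07187394  74.40045554] 55.24717187331856
2168 [  27.0764286  -108.69378934  200.09361747] [121.46184409 107.9078082  333.34029515] [ 57.68283376  10.01072951 333.34029515]
 plane 1456 [ 0.896 -0.007  0.445] theta 1.11 dist hinge 22.8 [  53. -107.  200.] [121. 106. 333.]
 plane 535 [-0.773  0.005  0.634] theta -0.884 dist hinge 172.8 [  32. -108.  304.] [ 60. 107. 330.]
```

servo_tool(commands=[[1, [0, 0, -0.021], [0, 0, 0.9]], [1, [0, 0, -0.021], [0, 0, 0.9]], [1, [0, 0, -0.021], [0, 0, 0.9]], [1, [0, 0, -0.021], [0, 0, 0.9]], [1, [0, 0, -0.021], [0, 0, 0.9]], [1, [0, 0, -0.021], [0, 0, 0.9]], [1, [0, 0, -0.021], [0, 0, 0.94]]])

```text
time_s: 0.68
eef_pos: [199.5, -485.4, 379.1]
ee_rot: [-0.0, 0.99, -0.139, -0.0]
force: [-0.1, -0.4, 0.2]
grip_width: 0.009
grip_force: 0.0
```

servo_tool(commands=[[1, [0.024, -0.03, 0], [0, 0, 0]], [1, [0.024, -0.03, 0], [0, 0, 0]], [1, [0.024, -0.03, 0], [0, 0, 0]], [1, [0.024, -0.03, 0], [0, 0, 0]], [1, [0.024, -0.03, 0], [0, 0, 0]], [1, [0.024, -0.03, 0], [0, 0, 0]], [1, [0.024, -0.03, 0], [0, 0, 0]], [1, [0.024, -0.03, 0], [0, 0, 0]], [1, [0.024, -0.03, 0], [0, 0, 0]], [1, [0, 0, 0], [0, 0, 0]]])

```text
time_s: 1.52
eef_pos: [484.3, -280.1, 377.4]
ee_rot: [-0.001, 0.991, -0.134, -0.0]
force: [-0.6, 0.3, 0.6]
grip_width: -0.0
grip_force: 0.0
```

```bash
cat >> h.py <<'E'
from scipy.spatial.transform import Rotation as Ro
YAW=-0.2731; EX=np.array([np.cos(YAW),np.sin(YAW)]); EY=np.array([-EX[1],EX[0]]); O=np.array([591.7,108.1])
def where():
    s=sense(); e=np.array(s["eef_pos"]); q=e[:2]-O
    A=Ro.from_quat(np.roll(s["ee_rot"],-1)).as_matrix()
    print("t",s["time_s"],"C",(q@EX).round(1),(q@EY).round(1),e[2].round(1),"w",e.round(1),"F",np.round(s["force"],1),"toolx yaw",np.arctan2(A[1,0],A[0,0]).round(3),"z",A[:,2].round(3),"j",np.round(s["joints"],2))
E
python3 -c "from h import *;where()"
```

```text
t 1.5167 C 1.3 -402.8 377.4 w [ 484.3 -280.1  377.4] F [-0.6  0.3  0.6] toolx yaw -0.268 z [ 0.     0.002 -1.   ] j [-0.73  0.35  1.08  0.    1.72  1.1 ]
```

servo_tool(commands=[[1, [0.015, -0.036, 0], [0, 0, 0]], [1, [0.015, -0.036, 0], [0, 0, 0]], [1, [0.015, -0.036, 0], [0, 0, 0]], [1, [0.015, -0.036, 0], [0, 0, 0]], [1, [0.015, -0.036, 0], [0, 0, 0]], [1, [0.015, -0.036, 0], [0, 0, 0]], [1, [0.014, -0.036, 0], [0, 0, 0]], [1, [0, -0.04, 0], [0, 0, 0]], [1, [0, -0.04, 0], [0, 0, 0]], [1, [0, -0.04, 0], [0, 0, 0]]])

```text
time_s: 2.35
eef_pos: [681.6, 47.4, 377.7]
ee_rot: [0.0, 0.991, -0.137, -0.001]
force: [0.5, 0.6, 0.2]
grip_width: -0.005
grip_force: 0.0
```

servo_tool(commands=[[1, [0, -0.03, 0], [0, 0, 0]], [1, [0, 0, 0], [0, 0, 0]]])

```text
time_s: 2.52
eef_pos: [690.0, 80.3, 376.7]
ee_rot: [-0.001, 0.991, -0.134, -0.001]
force: [-1.0, -0.1, -0.1]
grip_width: -0.001
grip_force: 0.0
```

```bash
python3 -c "
from h import *
where()
c=capture('scene');cv2.imwrite('pics/s1.png',c['pixels'][100:320,150:450,::-1].repeat(2,0).repeat(2,1))"
```

```text
t 2.5167 C 102.2 -0.3 376.7 w [690.   80.3 376.7] F [-1.  -0.1 -0.1] toolx yaw -0.268 z [-0.002  0.001 -1.   ] j [-0.05  0.76  0.43  0.    1.96  1.79]
```

View pics/s1.png

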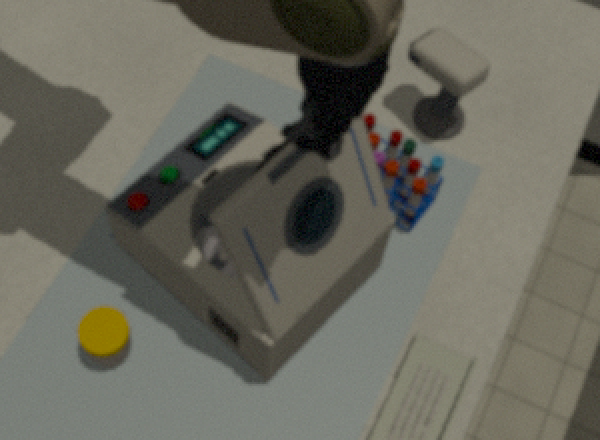

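The gripper is above and behind the lid edge and the lid has not moved. I'll go down behind the outer face, then follow the arc.

servo_tool(commands=[[1, [0, 0, 0.017], [0, 0, 0]], [1, [0, 0, 0.017], [0, 0, 0]], [1, [0, 0, 0.017], [0, 0, 0]], [1, [0, 0, 0.017], [0, 0, 0]], [1, [0, 0, 0], [0, 0, 0]]])

```text
time_s: 2.98
eef_pos: [688.5, 73.4, 306.6]
ee_rot: [0.0, 0.991, -0.137, -0.003]
force: [-0.5, 0.6, -0.0]
grip_width: -0.0
grip_force: 0.0
```

servo_tool(commands=[[1, [-0.005, 0, 0], [0, 0, 0]], [1, [-0.005, 0, 0], [0, 0, 0]], [1, [-0.005, 0, 0], [0, 0, 0]], [1, [-0.005, 0, 0], [0, 0, 0]], [1, [-0.002, 0, 0], [0, 0, 0]], [1, [0, 0, 0], [0, 0, 0]]])

```text
time_s: 3.48
eef_pos: [667.9, 80.7, 311.0]
ee_rot: [-0.0, 0.991, -0.137, 0.0]
force: [0.1, -0.1, 0.2]
grip_width: 0.0
grip_force: 0.0
```

```bash
python3 -c "
from h import *
where()
t=np.r_[np.arange(1.11,0.1,-.06),.12,.09,.06,.03,0]; t=np.unique(t.round(3))[::-1]
x=136-175*np.cos(t)+24*np.sin(t); z=141+175*np.sin(t)+24*np.cos(t)
for r in zip(t,x.round(1),z.round(1),np.diff(x,prepend=x[0]).round(1),np.diff(z,prepend=z[0]).round(1)):print(*r)"
```

```text
t 3.4833 C 80.7 -5.8 311.0 w [667.9  80.7 311. ] F [ 0.1 -0.1  0.2] toolx yaw -0.274 z [ 0.001 -0.    -1.   ] j [-0.05  0.64  0.8  -0.    1.7   1.79]
1.11 79.7 308.4 0.0 0.0
1.05 69.7 304.7 -9.9 -3.7
0.99 60.0 300.5 -9.7 -4.3
0.93 50.6 295.6 -9.4 -4.8
0.87 41.5 290.2 -9.1 -5.4
0.81 32.7 284.3 -8.8 -5.9
0.75 24.3 277.8 -8.4 -6.5
0.69 16.3 270.9 -8.0 -6.9
0.63 8.7 263.5 -7.6 -7.4
0.57 1.6 255.6 -7.1 -7.9
0.51 -5.0 247.4 -6.6 -8.3
0.45 -11.1 238.7 -6.1 -8.6
0.39 -16.7 229.7 -5.6 -9.0
0.33 -21.8 220.4 -5.0 -9.3
0.27 -26.3 210.8 -4.5 -9.6
0.21 -30.2 201.0 -3.9 -9.9
0.15 -33.4 190.9 -3.3 -10.1
0.12 -34.9 185.8 -1.4 -5.1
0.09 -36.1 180.6 -1.3 -5.1
0.06 -37.2 175.5 -1.1 -5.2
0.03 -38.2 170.2 -1.0 -5.2
0.0 -39.0 165.0 -0.8 -5.2
```

servo_tool(commands=[[1, [-0.01, 0, 0.005], [0, 0, 0]], [1, [-0.01, 0, 0.0045], [0, 0, 0]], [1, [-0.0095, 0, 0.005], [0, 0, 0]], [1, [-0.009, 0, 0.0055], [0, 0, 0]]])

```text
time_s: 3.82
eef_pos: [631.2, 91.0, 291.2]
ee_rot: [-0.0, 0.991, -0.137, 0.001]
force: [1.2, -0.4, 5.0]
grip_width: -0.003
grip_force: 1.6
```

```bash
python3 -c "
from h import *
where()
c=capture('scene');cv2.imwrite('pics/s2.png',c['pixels'][100:320,150:450,::-1].repeat(2,0).repeat(2,1))"
```

```text
t 3.8167 C 42.7 -5.8 291.2 w [631.2  91.  291.2] F [ 1.2 -0.4  5. ] toolx yaw -0.274 z [ 0.003 -0.    -1.   ] j [-0.04  0.55  1.   -0.    1.59  1.8 ]
```

View pics/s2.png

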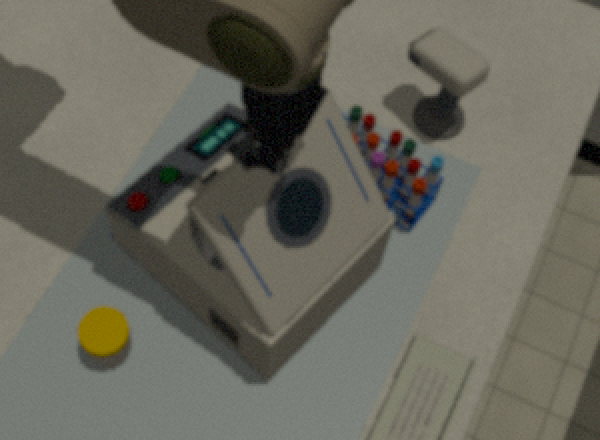

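The lid has come down with the fingertips and the contact force is about 5 N. I'll continue along the arc.

servo_tool(commands=[[1, [-0.009, 0, 0.006], [0, 0, 0]], [1, [-0.0085, 0, 0.0065], [0, 0, 0]], [1, [-0.008, 0, 0.007], [0, 0, 0]], [1, [-0.0076, 0, 0.0074], [0, 0, 0]], [1, [-0.007, 0, 0.008], [0, 0, 0]]])

```text
time_s: 4.28
eef_pos: [592.8, 101.9, 256.1]
ee_rot: [-0.0, 0.991, -0.137, 0.001]
force: [0.3, 0.3, 3.6]
grip_width: -0.003
grip_force: 1.3
```

servo_tool(commands=[[1, [-0.0066, 0, 0.0083], [0, 0, 0]], [1, [-0.006, 0, 0.0086], [0, 0, 0]], [1, [-0.0056, 0, 0.009], [0, 0, 0]], [1, [-0.005, 0, 0.0093], [0, 0, 0]], [1, [-0.0045, 0, 0.0096], [0, 0, 0]], [1, [-0.002, 0, 0.005], [0, 0, 0]]])

```text
time_s: 4.78
eef_pos: [563.8, 110.1, 205.1]
ee_rot: [-0.0, 0.991, -0.137, -0.0]
force: [-0.4, 0.9, 2.0]
grip_width: 0.002
grip_force: 1.0
```

```bash
python3 -c "
from h import *
where()
W=pts(capture('scene'));q=W[...,:2]-O;x=q@EX;y=q@EY;z=W[...,2]
m=(x>60)&(x<110)&(y>-100)&(y<-50)&(z>150)
A=np.c_[x[m],np.ones(m.sum())];k=np.linalg.lstsq(A,z[m],rcond=None)[0];print(m.sum(),'theta',-np.arctan(k[0]))"
```

```text
t 4.7833 C -27.4 -5.6 205.1 w [563.8 110.1 205.1] F [-0.4  0.9  2. ] toolx yaw -0.274 z [-0.001  0.    -1.   ] j [-0.01  0.44  1.38  0.    1.32  1.83]
465 theta 0.23980004690720694
```

servo_tool(commands=[[1, [-0.002, 0, 0.006], [0, 0, 0]], [1, [-0.002, 0, 0.006], [0, 0, 0]], [1, [-0.002, 0, 0.005], [0, 0, 0]], [1, [-0.001, 0, 0.005], [0, 0, 0]], [1, [-0.001, 0, 0.005], [0, 0, 0]], [1, [-0.001, 0, 0.004], [0, 0, 0]], [1, [-0.001, 0, 0.004], [0, 0, 0]], [1, [0, 0, 0.003], [0, 0, 0]], [1, [0, 0, 0.003], [0, 0, 0]], [1, [0, 0, 0], [0, 0, 0]]])

```text
time_s: 5.67
eef_pos: [554.3, 112.7, 165.0]
ee_rot: [0.0, 0.991, -0.137, 0.0]
force: [-5.1, 0.6, 6.7]
grip_width: 0.003
grip_force: 4.0
```

```bash
cat >> h.py <<'E'
def lid():
    W=pts(capture('scene'));q=W[...,:2]-O;x=q@EX;y=q@EY;z=W[...,2]
    m=(x>-60)&(x<110)&(y>-100)&(y<-55)&(z>150)&(z<230)
    k=np.linalg.lstsq(np.c_[x[m],np.ones(m.sum())],z[m],rcond=None)[0];print(m.sum(),'theta',-np.arctan(k[0]),'front z',k@[-65,1])
E
python3 -c "
from h import *
where();lid()"
```

```text
t 5.6667 C -37.2 -5.7 165.0 w [554.3 112.7 165. ] F [-5.1  0.6  6.7] toolx yaw -0.274 z [ 0. -0. -1.] j [-0.01  0.46  1.47 -0.    1.22  1.84]
1233 theta 0.003483977070209339 front z 165.70860381786315
```

servo_tool(commands=[[1, [0, 0, 0.002], [0, 0, 0]], [1, [0, 0, 0], [0, 0, 0]], [1, [0, 0, 0], [0, 0, 0]], [1, [0, 0, 0], [0, 0, 0]], [1, [0, 0, 0], [0, 0, 0]], [1, [0, 0, -0.005], [0, 0, 0]], [1, [0, 0, -0.015], [0, 0, 0]], [1, [0, 0, -0.02], [0, 0, 0]], [1, [0, 0, 0], [0, 0, 0]]])

```text
time_s: 6.47
eef_pos: [555.7, 112.6, 205.8]
ee_rot: [-0.0, 0.991, -0.137, 0.003]
force: [0.1, -0.3, 1.3]
grip_width: -0.003
grip_force: 0.0
```

servo_tool(commands=[[1, [-0.02, 0.006, 0], [0, 0, 0]], [1, [-0.02, 0.006, 0], [0, 0, 0]], [1, [-0.02, 0.006, 0], [0, 0, 0]], [1, [-0.017, 0.006, 0], [0, 0, 0]], [1, [0, 0, 0], [0, 0.83, 0]], [1, [0, 0, 0], [0, 0.83, 0]], [1, [0, 0, 0], [0, 0.83, 0]], [1, [0, 0, 0], [0, 0.84, 0]], [1, [0, 0, 0], [0, 0, 0]], [1, [0, 0, 0], [0, 0, 0]]])

```text
time_s: 7.3
eef_pos: [473.2, 110.6, 202.3]
ee_rot: [0.024, 0.976, -0.134, 0.171]
force: [1.1, -0.7, -0.1]
grip_width: 0.001
grip_force: 0.0
```

```bash
python3 -c "
from h import *
where();lid()
s=sense();A=Ro.from_quat(np.roll(s['ee_rot'],-1)).as_matrix()
k=np.r_[O-113*EX-30*EY,136]; print('to key, tool axes',((k-s['eef_pos'])@A).round(1))"
```

```text
t 7.3 C -114.7 -29.6 202.3 w [473.2 110.6 202.3] F [ 1.1 -0.7 -0.1] toolx yaw -0.273 z [ 0.327 -0.092 -0.941] j [ 0.05  0.11  1.88 -0.14  0.83  1.97]
1231 theta 0.0005031145282744171 front z 165.37533321356145
to key, tool axes [-21.6   0.4  62.9]
```

The lid is shut (0.0005 rad). Next I'll approach the green key along its normal.

servo_tool(commands=[[1, [-0.011, 0, 0.012], [0, 0, 0]], [1, [-0.0106, 0, 0.012], [0, 0, 0]], [1, [0, 0, 0.012], [0, 0, 0]], [1, [0, 0, 0.012], [0, 0, 0]], [1, [0, 0, 0.006], [0, 0, 0]], [1, [0, 0, 0], [0, 0, 0]], [1, [0, 0, 0], [0, 0, 0]]])

```text
time_s: 7.93
eef_pos: [472.4, 110.7, 144.5]
ee_rot: [0.024, 0.976, -0.135, 0.171]
force: [-0.8, -0.9, -0.4]
grip_width: -0.005
grip_force: 0.0
```

```bash
python3 -c "
from h import *
where()
s=sense();A=Ro.from_quat(np.roll(s['ee_rot'],-1)).as_matrix()
k=np.r_[O-113*EX-30*EY,136]; print('to key, tool axes',((k-s['eef_pos'])@A).round(1))
c=capture('scene');cv2.imwrite('pics/s3.png',c['pixels'][120:270,150:350,::-1].repeat(3,0).repeat(3,1))"
```

```text
t 7.9333 C -115.6 -29.7 144.5 w [472.4 110.7 144.5] F [-0.8 -0.9 -0.4] toolx yaw -0.275 z [ 0.328 -0.093 -0.94 ] j [ 0.05  0.19  1.96 -0.17  0.67  2.01]
to key, tool axes [-0.5  0.3  8.9]
```

View pics/s3.png

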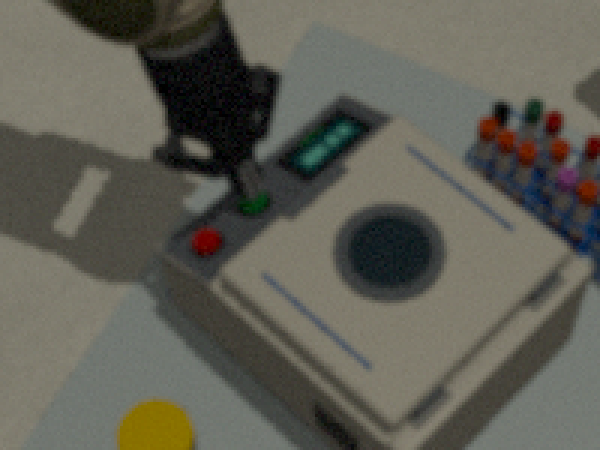

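The lid is flat and shut, and the closed fingertips sit just over the green key at crop (255,200), clear of the red key at (207,241). Now I'll press.

servo_tool(commands=[[1, [0, 0, 0.003], [0, 0, 0]], [1, [0, 0, 0.003], [0, 0, 0]], [1, [0, 0, 0.003], [0, 0, 0]], [1, [0, 0, 0.002], [0, 0, 0]], [1, [0, 0, 0.002], [0, 0, 0]], [1, [0, 0, 0.001], [0, 0, 0]], [1, [0, 0, 0], [0, 0, 0]], [1, [0, 0, 0], [0, 0, 0]]])

```text
time_s: 8.65
eef_pos: [476.6, 109.7, 132.0]
ee_rot: [0.024, 0.976, -0.134, 0.172]
force: [-6.7, 0.7, 11.6]
grip_width: 0.001
grip_force: 6.3
```

servo_tool(commands=[[1, [0, 0, 0.001], [0, 0, 0]], [1, [0, 0, 0], [0, 0, 0]]])

```text
time_s: 8.82
eef_pos: [476.8, 109.7, 131.8]
ee_rot: [0.024, 0.976, -0.134, 0.172]
force: [-14.3, 1.2, 22.5]
grip_width: -0.003
grip_force: 12.8
```

```bash
python3 -c "
from h import *
where()
s=sense();A=Ro.from_quat(np.roll(s['ee_rot'],-1)).as_matrix()
k=np.r_[O-113*EX-30*EY,136]; print('to key',((k-s['eef_pos'])@A).round(1),'F tool',(np.array(s['force'])@A).round(1))"
```

```text
t 8.8167 C -111.1 -29.5 131.8 w [476.8 109.7 131.8] F [-14.3   1.2  22.5] toolx yaw -0.274 z [ 0.33  -0.093 -0.94 ] j [ 0.04  0.21  1.96 -0.18  0.64  2.01]
to key [-0.4  0.5 -4.6] F tool [ -5.5   2.7 -26. ]
```

The key is bottomed out: 4.6 mm in, with the force well past the 5 N spring. I'll retract.

servo_tool(commands=[[1, [0, 0, -0.005], [0, 0, 0]], [1, [0, 0, -0.01], [0, 0, 0]], [1, [0, 0, -0.02], [0, 0, 0]], [1, [0, 0, -0.025], [0, 0, 0]], [1, [0, 0, -0.025], [0, 0, 0]], [1, [0, 0, -0.02], [0, 0, 0]], [1, [0, 0, 0], [0, 0, 0]], [1, [0, 0, 0], [0, 0, 0]], [1, [0, 0, 0], [0, 0, 0]], [1, [0, 0, 0], [0, 0, 0]]])

```text
time_s: 9.65
eef_pos: [442.1, 119.0, 227.8]
ee_rot: [0.024, 0.976, -0.135, 0.171]
force: [-0.4, -0.9, 0.4]
grip_width: 0.0
grip_force: 0.0
```

```bash
python3 -c "
from h import *
where();lid()
c=capture('scene');W=pts(c);q=W[...,:2]-O;x=q@EX;y=q@EY
for n,yy in(('green',-30),('red',-85)):
    m=np.hypot(x+113,y-yy)<8; print(n,m.sum(),np.nanmedian(W[...,2][m]))
cv2.imwrite('pics/s4.png',c['pixels'][...,::-1])"
```

```text
t 9.65 C -147.0 -29.8 227.8 w [442.1 119.  227.8] F [-0.4 -0.9  0.4] toolx yaw -0.274 z [ 0.327 -0.093 -0.941] j [ 0.07  0.02  1.9  -0.15  0.9   1.99]
1222 theta 0.0005012239621946878 front z 165.42815749864374
green 21 137.16470597606056
red 22 137.24809318073426
```

View pics/s4.png

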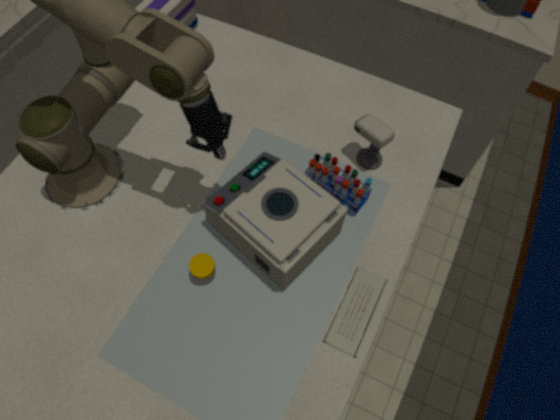

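The lid is shut, both keys are out at about 137 mm, and the rack, scanner and pot (201,265) are where they stood. The arm is clear.

```bash
python3 -c "
from rig import *
print(finish_job())"
```

```text
the job is handed in; nothing more can be done
None
```

The lid is pushed fully shut without slamming, the green start key was pressed all the way in and is out again, nothing else was moved, and the job is handed in; no verdict came back.

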